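# Slide the fixture plate onto its locating pins

## Robot

A 7-joint arm with a two-finger parallel gripper is mounted at the origin on a cart in front of the work surface, level with it; the furniture and walls round the work are solid. World frame = base frame: x ahead of the robot, y to its left, z up, the work surface at z = 0. Lengths are in m, angles in rad, forces in N, time in s.
With the tool pointing down it reaches from about 0.4 to 0.875 m from the base axis. Payload 4.4 kg.
Tool frame: the origin (TCP) lies at the very end of the fingers, on their centre line; the grasp point (between the pads) lies 19 mm behind it; z points along the fingers, x is the direction in which the jaws open and shut, and the axes are right-handed (so a half turn about z gives the same grasp; the last joint's range is limited). The gripper opens to 85 mm and grips with 20 to 120 N. Pads are 22 mm wide; open, the fingers measure 114 mm over their backs; the gripper's body (76 mm by 85 mm) begins 54 mm behind the grasp point. The pads swing forward as they close: fully open they stand 13 mm farther back than shut.
Start: joints at [-1.349, 0.628, 0.038, 1.517, -0.027, 0.996, -0.02], TCP at [0.184, 0.623, 0.231] pointing down, gripper open.
Joint ranges: [-3.06, 3.06], [-0.37, 2.12], [-1.25, 1.32], [0.18, 2.47], [-1.1, 4.24], [0.23, 1.98], [-2.94, 2.94]. Speed limits (rad/s): [2.57, 2.57, 3.14, 3.14, 3.14, 3.14, 3.14].

## Interface

Orientations are given as a 3x3 rotation matrix whose columns are the frame's x, y, z axes.
In Python, from workcell import status, eyes, r gives the robot as it stands. The module is installed in compiled form; this text tells all that it offers.
- The arm moves only by the shell command python3 -m pendant 'ROWS' [OPENING]. ROWS is JSON, one flat list of numbers, 6 for each row, row after row: the shift along the tool's x, y, z each as a share of 200 mm, from -1 to 1, then the turn, a rotation vector about the tool's x, y, z each as a share of pi rad, from -1 to 1. A call has 1 to 12 rows; each row shifts and turns the commanded pose from where the row before left it, along the tool's axes as they then stand; what a row does not reach is not made up. A row lasts 1/10 s, in which the tool goes at most 50 mm and 8.59 degrees, less where a joint would pass 70% of its speed; a pose out of reach is approached as far as the arm can. A call with a number of a shift or a turn outside -1 to 1 is refused whole. A call with a gripper value outside its range is refused whole. OPENING is the closure in counts, from 0 (fully open) to 255 (shut), set as the call begins (- or left out, the last holds). The fingers move at their own pace and stop on an object; the grip force is fixed at half the most. Time passes only in rows, so rows that do not move let the fingers close. It gives the time, the measured TCP pose, the force and the opening at its end, in the units of the state.
- status.state(): the state, without advancing time (a new reading comes with each control period).
- eyes.read_camera(name): name is "side" or "top" or "wrist"; returns the picture (480x640x3 uint8, red, green, blue); there is no depth.
- eyes.camera_info(name): a dict with "intrinsics" (3x3 intrinsics, pixels), "dist" ([k1, k2, p1, p2, k3] as OpenCV has them; the pictures are not rectified), "pose" (4x4, takes a point from camera to world coordinates). Camera axes: x right, y down, z forward; pixel columns grow to the right and rows downward; lengths in m; the calibration is good to about 2 mm. A picture is of the moment at which its call begins: read the wrist's pose just before it. camera_info takes no time and is no camera call; for the wrist camera it gives the pose at the moment of the call.
- r.sign_off(): hands the job in, once; it reports no verdict.
The state is a dict: "time": time; "joint_pos": joint angles; "qvel": joint speeds; "joint_torque": joint torques, N m; "eef_pos": TCP position; "orientation": TCP orientation; "force": force on the tool from outside, world axes, zero at the start; "ft_torque": the same for the moment, N m; "grip_width": finger opening in m.
Only numpy, scipy, OpenCV 4.12 (cv2) and the standard library are available. Lean on these libraries where they do the work, as an engineer would, in place of code of your own. Each camera call takes 0.05 s, during which the arm holds its last target. There are 200 camera calls.

## Task

The lock-cylinder fixture plate is lying loose on the raised end of its steel base. With the fingertips, push it along the fence until its two holes drop over the two locating pins and it lies flat on the lower bed, flush with the raised end. Only push it, do not pick it up or tip it over, and leave the standing collet and the other things as they are.

Things in the scene. Friction and masses are not known exactly. Their poses are not given: they have to be found in the camera images.
- jig_base: dark steel fixture base, fixed, x -80 to +60, y -150 to +125 mm. Origin on the bench; +x points to the fence, on the robot's left, +y back to the robot (yaw 1.32 to 1.77 rad). y = 0 to 125: raised land, top 25 mm above the bench; y = 0 to -150: bed, top 17 mm above the bench; an 8 mm step down at y = 0
- fence (a point): middle of the steel fence's inner face, at its top edge, 35 mm above the bench. The fence runs along the base's left side (base x = 46 to 60, y = -110 to +125 mm)
- seat (a point): point on the bed, 17 mm above the bench, where the plate's origin belongs: base x = 0, y = -52 mm, plate axes parallel to the base's; the plate is then 1 mm from the fence and 2 mm from the step. Slid along the fence towards -y, the plate is carried by the land, then by the pin tips, and drops by itself when the holes meet the pins
- nest_plate: loose aluminium plate 90 (x) by 100 (y) by 8 mm, about 0.27 kg, two 11 mm through holes; two low steel rails on its +y half (62 mm along x, 8 wide, at y = 20 and 41, 10 mm tall). Origin: centre of its underside. Starts flat on the land, 2 to 30 mm off the fence, turned up to 0.18 rad from square. Seated, its +y edge is next to the step and its top flush with the land
- pin_a (a point): tip of the pin nearer to the fence and the step, at x = 25, y = -45 mm of the base, 24.5 mm above the bench. Both pins are 9 mm thick, 7.5 mm tall above the bed, with tapered noses (4 mm at the tip)
- pin_b (a point): tip of the other pin, at x = -25, y = -75 mm of the base, 24.5 mm above the bench
- hole_a (a point): centre of the hole that goes over pin_a, at the plate's underside, at x = 25, y = 7 mm of the plate
- hole_b (a point): centre of the hole that goes over pin_b, at the plate's underside, at x = -25, y = -23 mm of the plate
- collet: dark spindle collet, 21 mm across, 48 mm tall, standing on its flange on the low bed of the base, past where the plate belongs; origin at its foot. Bystander
- cylinder_1: steel lock cylinder 41x65x17 mm lying on the bench in front of the base; origin under its centre. Bystander
- cylinder_2: brass lock cylinder 41x73x17 mm lying on the bench to the left of the base; origin under its centre. Bystander
- the_pliers: pliers with red handles, 50x171x12 mm, lying to the left of the base; origin under its centre. Bystander

How it is judged:
At the end, for the whole second after the job is handed in: Both holes are over their pins (centres within 3 mm), the plate lies flat on the bed (underside within 1.5 mm of it, tilt under 0.03 rad) and at rest, and every bystander is within 30 mm of where it stood, the collet upright (horizontal distance between hole_a and pin_a below 0.003 m and horizontal distance between hole_b and pin_b below 0.003 m and z of nest_plate in the frame of jig_base below 0.0185 m and angle between nest_plate's own z axis and vertical below 0.03 rad and linear speed of nest_plate below 0.01 m/s and distance of each of collet, cylinder_1, cylinder_2, the_pliers from where it was at the start of the episode below 0.03 m and angle between collet's own z axis and vertical below 0.2 rad); the robot touches nothing.
It fails at once if the plate is lifted more than 10 mm above the raised land (z of nest_plate in the frame of jig_base above 0.035 m).
It fails at once if the plate is tipped by more than 0.35 rad (angle between nest_plate's own z axis and vertical above 0.35 rad).
It fails at once if the collet is knocked over (angle between collet's own z axis and vertical above 0.5 rad).
It fails at once if a bystander is moved by more than 30 mm (distance of any of collet, cylinder_1, cylinder_2, the_pliers from where it was at the start of the episode above 0.03 m).
It also fails if it takes over 53 s, if anything falls off the work surface, if the arm or the gripper's body presses on something with over 40 N, if the wrist force passes 120 N, or if a joint passes its speed limit or range.

## Working session

There is one attempt and no reset: what is moved stays moved. The work goes in short steps, Python scripts to look and compute and a shell command to move; the robot and the scene stay as the last step left them, time stands still between calls to the robot, and variables do not carry over. Pictures are saved under pics/ and viewed, on a budget of 10 in all, crops included, one or two more only if the job needs it, and the job is handed in when it is done.

```bash
mkdir -p pics; cat > h.py <<'E'
import numpy as np, cv2
from workcell import status, eyes, r
def snap(n,f):
    i=eyes.camera_info(n); im=eyes.read_camera(n)
    cv2.imwrite('pics/'+f,im[:,:,::-1]); np.savez('pics/'+f+'.npz',K=i['intrinsics'],d=i['dist'],T=i['pose']); return im
def cal(f):
    z=np.load('pics/'+f+'.npz'); return z['K'],z['d'],z['T']
def ray(f,px,z):
    K,d,T=cal(f); u=cv2.undistortPoints(np.float64(px).reshape(-1,1,2),K,np.float64(d)).reshape(-1,2)
    v=np.c_[u,np.ones(len(u))]@T[:3,:3].T; c=T[:3,3]; return c+v*((np.reshape(z,(-1,1))-c[2])/v[:,2:])
def proj(f,P):
    K,d,T=cal(f); Ti=np.linalg.inv(T); return cv2.projectPoints(np.float64(P).reshape(-1,1,3),cv2.Rodrigues(Ti[:3,:3])[0],Ti[:3,3],K,np.float64(d))[0].reshape(-1,2)
E
python3 - <<'E'
from h import *
np.set_printoptions(precision=4,suppress=True)
for n in('top','side'): snap(n,n+'0.png'); print(cal(n+'0.png')[2])
s=status.state(); print(s['eef_pos'],s['orientation'],s['time'],s['grip_width'])
E
```

```text
[[ 0.0077 -0.9969  0.0787  0.5083]
 [-1.     -0.0079 -0.0027 -0.0862]
 [ 0.0033 -0.0787 -0.9969  1.1891]
 [ 0.      0.      0.      1.    ]]
[[ 0.4427 -0.6577  0.6094  0.0261]
 [-0.8964 -0.3091  0.3176 -0.3714]
 [-0.0205 -0.6869 -0.7265  0.7303]
 [ 0.      0.      0.      1.    ]]
[0.1843 0.6227 0.2305] [[ 0.2839  0.9589 -0.0005]
 [ 0.9589 -0.2839 -0.0016]
 [-0.0017 -0.     -1.    ]] 0.1 0.08531930160753103
```

View pics/top0.png

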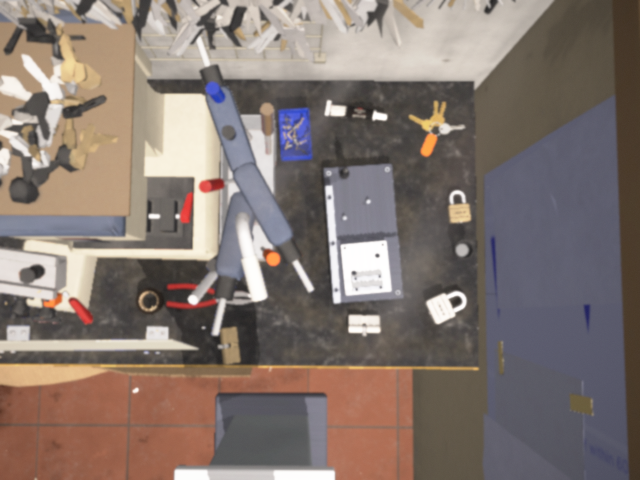

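View pics/side0.png

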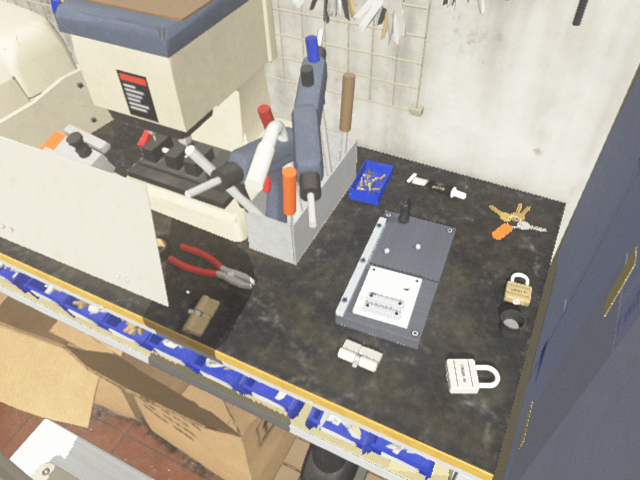

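```bash
python3 - <<'E'
from h import *
a=cv2.imread('pics/top0.png')[155:310,315:410]; b=cv2.imread('pics/side0.png')[195:350,330:460]
a=cv2.resize(a,None,fx=3.8,fy=3.8,interpolation=2); b=cv2.resize(b,None,fx=3.3,fy=3.3,interpolation=2)
H=max(len(a),len(b)); p=lambda i:cv2.copyMakeBorder(i,0,H-len(i),0,0,0)
c=np.hstack([p(a),p(b)]); print(a.shape,b.shape,c.shape); cv2.imwrite('pics/crop0.png',c)
print(ray('top0.png',[[362,233],[365,325],[450,305],[310,290]],[.02,.02,.01,.2]))
E
```

```text
(589, 361, 3) (512, 429, 3) (589, 790, 3)
[[ 0.62148614 -0.21501511  0.02      ]
 [ 0.43709451 -0.2208418   0.02      ]
 [ 0.4779     -0.39358173  0.01      ]
 [ 0.50622683 -0.10687237  0.2       ]]
```

View pics/crop0.png

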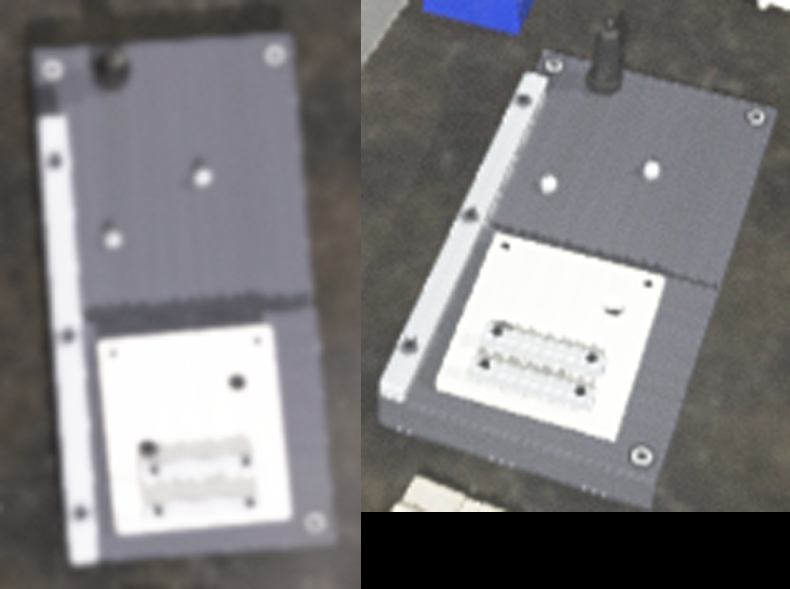

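```bash
python3 - <<'E'
from h import *
np.set_printoptions(precision=4,suppress=True)
def rig(L,W):
    L=np.array(L);W=W[:,:2];a=L-L.mean(0);b=W-W.mean(0)
    th=np.arctan2((a[:,0]*b[:,1]-a[:,1]*b[:,0]).sum(),(a*b).sum()); R=np.array([[np.cos(th),-np.sin(th)],[np.sin(th),np.cos(th)]])
    t=W.mean(0)-R@L.mean(0); return th,R,t,np.linalg.norm(W-(L@R.T+t),axis=1)*1000
A=lambda p:np.array(p)/3.8+[315,155]-.37; B=lambda p:(np.array(p)-[361,0])/3.3+[330,195]-.35
# base: pins, fence +y end corners(top), -y corners of bed
L=[[25,-45],[-25,-75],[60,-150],[-80,-150],[-80,125],[60,125],[46,125],[46,-110]]
top=[[113,240],[203,177],[32,48],[290,38],[335,542],[72,566],[97,563],[67,117]]
z=[.0245,.0245,.017,.017,.025,.035,.035,.035]
th,R,t,e=rig(np.array(L)/1000,ray('top0.png',A(top),z)); print('base',th,t,e)
Ls=[[25,-45],[-25,-75],[-80,-150],[60,125],[46,125],[46,-110]]
sd=[[548,183],[652,169],[777,108],[380,383],[406,402],[548,76]]
th2,R2,t2,e2=rig(np.array(Ls)/1000,ray('side0.png',B(sd),[.0245,.0245,.017,.035,.035,.035])); print('base side',th2,t2,e2)
P=[[45,-50],[-45,-50],[-45,50],[45,50]]
p,Rp,tp,e=rig(np.array(P)/1000,ray('top0.png',A([[98,338],[272,325],[291,519],[117,534]]),.033)); print('plate',p,tp,e)
p2,_,tq,e=rig(np.array(P)/1000,ray('side0.png',B([[495,234],[665,275],[614,440],[437,389]]),.033)); print('plate side',p2,tq,e)
th=(th+th2)/2;t=(t+t2)/2;tp=(tp+tq)/2;R=np.array([[np.cos(th),-np.sin(th)],[np.sin(th),np.cos(th)]])
print('plate in base',(tp-t)@R*1000,(p+p2)/2-th,th,t)
np.savez('base.npz',R=R,t=t,th=th)
E
```

```text
base 1.6456251115761562 [ 0.6093 -0.207 ] [0.7592 0.5144 1.7156 2.3859 2.2728 0.8633 0.4273 0.7712]
base side 1.6534005459626306 [ 0.6088 -0.2053] [2.0957 2.2474 1.4166 3.1916 3.1312 2.873 ]
plate 1.6632240170985573 [ 0.5515 -0.2211] [1.9684 1.0387 1.4059 1.3384]
plate side 1.6855232391583492 [ 0.5494 -0.2186] [2.4178 3.6019 3.6877 2.6015]
plate in base [-9.0027 59.5002] 0.024860799359059937 1.6495128287693934 [ 0.609  -0.2062]
```

```bash
python3 - <<'E'
from h import *
np.set_printoptions(precision=3,suppress=True)
def tri(a,b):
    ps=[]
    for f,p in(('top0.png',a),('side0.png',b)):
        q=ray(f,[p],0.)[0];c=cal(f)[2][:3,3];d=(q-c)/np.linalg.norm(q-c);ps.append((c,d))
    M=sum(np.eye(3)-np.outer(d,d) for c,d in ps);v=sum((np.eye(3)-np.outer(d,d))@c for c,d in ps);X=np.linalg.solve(M,v)
    return X,[np.linalg.norm(np.cross(X-c,d)) for c,d in ps]
for n,a,b in(('blue',(215,92),(312,42)),('orange',(272,258),(289,175)),('tip',(311,289),(311,222)),('red',(188,195),(265,115)),('brown',(267,107),(348,77)),('redR',(210,185),(265,115)),('white',(245,215),(275,125)),('black',(228,132),(307,75)),('box corner',(272,115),(355,140)),('boxfront',(262,290),(297,260))): print(n,*tri(a,b))
E
```

```text
blue [0.815 0.047 0.297] [np.float64(0.00040775504430096826), np.float64(0.00040775504430101326)]
orange [ 0.559 -0.042  0.219] [np.float64(0.0005759926277439766), np.float64(0.0005759926277439121)]
tip [ 0.507 -0.107  0.193] [np.float64(0.002185170099218768), np.float64(0.0021851700992187744)]
red [0.671 0.085 0.223] [np.float64(0.016023641191428697), np.float64(0.016023641191428628)]
brown [ 0.804 -0.031  0.253] [np.float64(0.002793623097521372), np.float64(0.002793623097521359)]
redR [0.678 0.066 0.225] [np.float64(0.003977332949190053), np.float64(0.0039773329491901354)]
white [0.622 0.007 0.256] [np.float64(0.0077375521551772825), np.float64(0.0077375521551773605)]
black [0.76  0.029 0.266] [np.float64(0.0005417344196992904), np.float64(0.0005417344196992477)]
box corner [ 0.839 -0.032  0.097] [np.float64(0.001994829596133928), np.float64(0.0019948295961339855)]
boxfront [ 0.517 -0.04   0.067] [np.float64(0.025159200852033905), np.float64(0.025159200852033915)]
```

```bash
python3 -m pendant '[0,0,-0.25,0,0,0, 0,0,-0.25,0,0,-0.039, 0,0,-0.25,0,0,-0.039, 0,0,-0.25,0,0,-0.039, 0,0.2,0,0,0,0, -0.2,0.1,0,0,0,0, -0.2,0.1,0,0,0,0, -0.2,0.1,0,0,0,0, 0,0,0,0,0,0]' 255
```

```text
time: 1.0
eef_pos: [0.2994, 0.5054, 0.4318]
orientation: [[-0.069, 0.998, 0.004], [0.998, 0.069, -0.004], [-0.004, 0.003, -1.0]]
force: [-0.6, 0.4, 0.1]
grip_width: 0.0002
```

```bash
python3 -m pendant '[-0.2,0.1,0,0,0,0, -0.23,0.08,0,0,0,0, -0.23,0.08,0,0,0,0, -0.23,0.08,0,0,0,0, -0.23,0.08,0,0,0,0, -0.23,0.05,0,0,0,0, -0.23,0.05,0,0,0,0, -0.23,0.05,0,0,0,0, -0.23,0.05,0,0,0,0, -0.23,0.05,0,0,0,0]'
```

```text
time: 2.0
eef_pos: [0.4636, 0.0683, 0.4313]
orientation: [[-0.08, 0.997, -0.0], [0.997, 0.08, 0.0], [0.0, -0.0, -1.0]]
force: [0.9, -0.1, -0.6]
grip_width: 0.0002
```

```bash
python3 -m pendant '[-0.23,0.04,0,0,0,0, -0.23,0.04,0,0,0,0, -0.23,0.04,0,0,0,0, -0.23,0.04,0,0,0,0, -0.23,0.04,0,0,0,0, -0.23,0.04,0,0,0,0, -0.23,0.04,0,0,0,0, -0.2,0.04,0,0,0,0, 0,0,0,0,0,0]'
```

```text
time: 2.9
eef_pos: [0.5552, -0.2923, 0.4294]
orientation: [[-0.072, 0.997, -0.003], [0.997, 0.072, -0.004], [-0.004, -0.003, -1.0]]
force: [0.6, -0.5, 0.2]
grip_width: 0.0001
```

```bash
cat >> h.py <<'E'
def tcp():
    z=np.load('base.npz'); s=status.state(); p=np.array(s['eef_pos']); b=(p[:2]-z['t'])@z['R']*1000
    o=np.array(s['orientation']); print('t',s['time'],'base mm',b.round(1),'z',p[2].round(4),'yaw err',round(np.arctan2(o[1,0],o[0,0])-float(z['th']),4),'F',np.round(s['force'],1),'w',round(s['grip_width'],4))
E
python3 -c "
from h import *
tcp(); snap('wrist','w1.png')"
```

```text
t 2.9 base mm [-81.6  60.4] z 0.4294 yaw err -0.0069 F [ 0.6 -0.5  0.2] w 0.0001
```

View pics/w1.png

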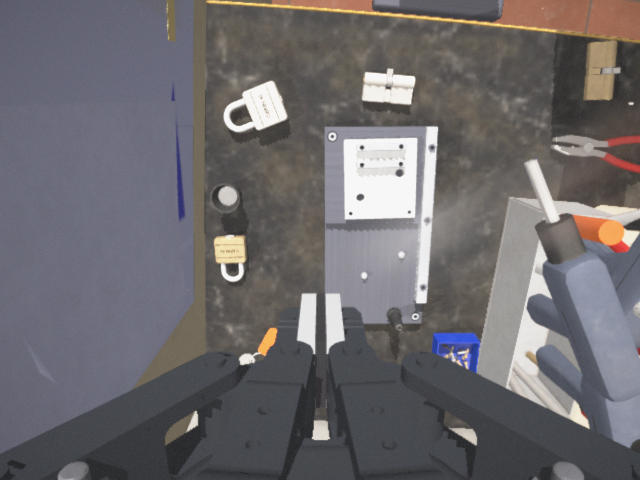

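```bash
python3 - <<'E'
from h import *
np.set_printoptions(precision=4,suppress=True)
g=cv2.cvtColor(cv2.imread('pics/w1.png'),6)
def cen(p,br,r=7):
    x,y=p; w=g[y-r:y+r+1,x-r:x+r+1].astype(float); w=(w-np.median(w))*(1 if br else -1); w=np.clip(w-.35*w.max(),0,None)
    Y,X=np.mgrid[-r:r+1,-r:r+1]; return [x+(w*X).sum()/w.sum(),y+(w*Y).sum()/w.sum()]
pb,pa,hb,ha=cen((364,275),1),cen((401,254),1),cen((360,197),0,6),cen((399,173),0,5)
c=cv2.cornerSubPix(g,np.float32([[416,219],[346,221],[344,139],[416,138],[325,126],[437,126],[426,126],[415,303]]).reshape(-1,1,2),(4,4),(-1,-1),(3,20,.01)).reshape(-1,2)
print(pb,pa,hb,ha);print(c)
W=ray('w1.png',np.vstack([pa,pb,hb,ha,c]),[.0245,.0245,.033,.033,.033,.033,.033,.033,.025,.035,.035,.035])[:,:2]
z=np.load('base.npz'); print(((W-z['t'])@z['R'])*1000)
E
```

```text
[np.float64(363.70673712021136), np.float64(275.0315573168942)] [np.float64(400.963513892787), np.float64(254.14968659369444)] [np.float64(359.83906829010056), np.float64(196.7794039796967)] [np.float64(398.97045970984095), np.float64(172.54330536619472)]
[[414.0896 217.1975]
 [344.9392 219.341 ]
 [343.5148 139.1741]
 [416.7825 137.604 ]
 [324.3668 126.376 ]
 [437.5801 126.4448]
 [426.5901 125.8927]
 [415.8923 302.8147]]
[[  23.9567  -44.642 ]
 [ -25.8383  -74.3521]
 [ -33.8362   35.4373]
 [  15.1398   66.1805]
 [  37.2228    8.3096]
 [ -52.6906    5.9103]
 [ -55.244   107.7041]
 [  35.5911  109.3148]
 [ -78.8526  123.1756]
 [  60.1797  122.8003]
 [  46.5709  123.452 ]
 [  45.7513 -111.5364]]
```

```bash
python3 -m pendant '[-0.02,0,0.2,0,0,-0.002, 0,0,0.25,0,0,0, 0,0,0.25,0,0,0, 0,0,0.25,0,0,0, 0,0,0.25,0,0,0, 0,0,0.25,0,0,0, 0,0,0.25,0,0,0, 0,0,0.15,0,0,0, 0,0,0.08,0,0,0, 0,0,0,0,0,0, 0,0,0,0,0,0]'; python3 -c "
from h import *
tcp()"
```

```text
time: 4.05
eef_pos: [0.5576, -0.2899, 0.0466]
orientation: [[-0.087, 0.996, 0.002], [0.996, 0.087, -0.001], [-0.001, 0.002, -1.0]]
force: [0.3, -0.1, -0.1]
grip_width: -0.0
t 4.05 base mm [-79.4  57.9] z 0.0466 yaw err 0.008 F [ 0.3 -0.1 -0.1] w -0.0
```

```bash
python3 -m pendant '[0,0,0.045,0,0,0.0025, 0,0,0.045,0,0,0, 0,0,0,0,0,0, 0.025,0,0,0,0,0, 0.025,0,0,0,0,0, 0,0,0,0,0,0]'; python3 -c "
from h import *
tcp()"; python3 -m pendant '[0.02,0,0,0,0,0, 0.02,0,0,0,0,0, 0,0,0,0,0,0]';python3 -c "
from h import *
tcp()"
```

```text
time: 4.65
eef_pos: [0.5559, -0.2785, 0.0275]
orientation: [[-0.079, 0.997, 0.0], [0.997, 0.079, 0.001], [0.001, 0.0, -1.0]]
force: [-0.7, -0.1, 0.6]
grip_width: 0.0005
t 4.65 base mm [-67.9  58.7] z 0.0275 yaw err 0.0008 F [-0.7 -0.1  0.6] w 0.0005
time: 4.95
eef_pos: [0.5551, -0.271, 0.0273]
orientation: [[-0.079, 0.997, -0.0], [0.997, 0.079, 0.001], [0.001, -0.0, -1.0]]
force: [-0.1, 0.7, 0.1]
grip_width: -0.0001
t 4.95 base mm [-60.3  58.9] z 0.0273 yaw err 0.0004 F [-0.1  0.7  0.1] w -0.0001
```

```bash
for i in 1; do python3 -m pendant '[0.015,0,0,0,0,0, 0,0,0,0,0,0]'; python3 -c "
from h import *
tcp(); snap('top','t2.png'); im=cv2.imread('pics/t2.png')[155:310,315:410]; cv2.imwrite('pics/t2c.png',cv2.resize(im,None,fx=3.8,fy=3.8,interpolation=2))"; done
```

```text
time: 5.15
eef_pos: [0.5548, -0.2691, 0.0274]
orientation: [[-0.078, 0.997, 0.0], [0.997, 0.078, -0.0], [-0.0, 0.0, -1.0]]
force: [0.1, 0.1, -1.3]
grip_width: -0.0001
t 5.15 base mm [-58.5  59. ] z 0.0274 yaw err -0.0005 F [ 0.1  0.1 -1.3] w -0.0001
```

View pics/t2c.png

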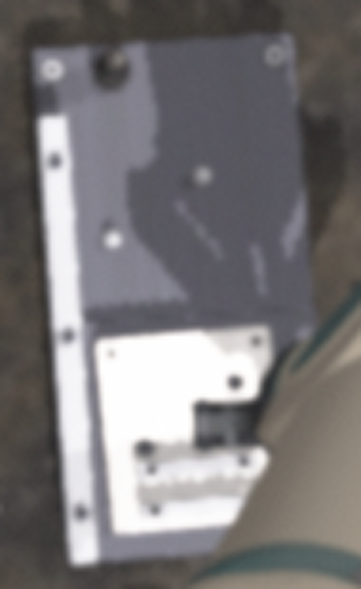

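```bash
python3 -c "
from h import *
s=status.state();p=np.array(s['eef_pos']);print((proj('t2.png',[p,p+[0,0,.05],p+[0,0,.1]])-[315,155])*3.8)
snap('wrist','w2.png')"
```

```text
[[283.00536273 422.18499996]
 [298.61948198 418.34411656]
 [315.69977317 414.14280181]]
```

View pics/w2.png

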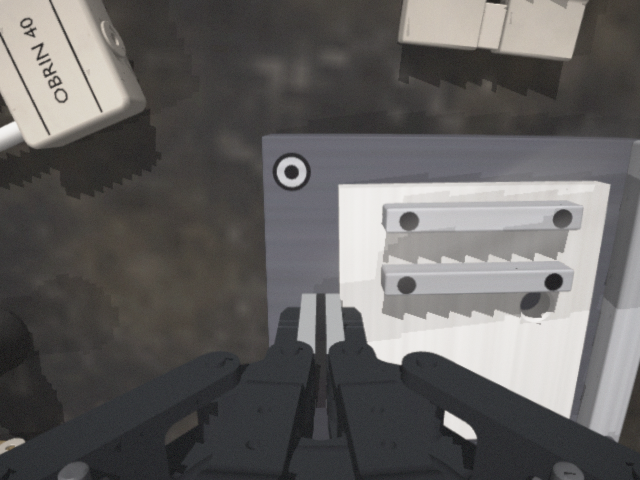

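```bash
python3 -m pendant '[0.015,0,0,0,0,0, 0.015,0,0,0,0,0, 0,0,0,0,0,0]'; python3 -c "
from h import *
tcp()";  python3 -m pendant '[0.01,0,0,0,0,0, 0,0,0,0,0,0]'; python3 -m pendant '[0.01,0,0,0,0,0, 0,0,0,0,0,0]'; python3 -c "
from h import *
tcp()"
```

```text
time: 5.55
eef_pos: [0.5542, -0.2627, 0.0273]
orientation: [[-0.078, 0.997, -0.0], [0.997, 0.078, 0.0], [0.0, -0.0, -1.0]]
force: [-0.4, -0.8, 0.2]
grip_width: 0.0003
t 5.55 base mm [-52.   59.1] z 0.0273 yaw err -0.0002 F [-0.4 -0.8  0.2] w 0.0003
time: 5.75
eef_pos: [0.5541, -0.2608, 0.0273]
orientation: [[-0.078, 0.997, -0.0], [0.997, 0.078, 0.0], [0.0, -0.0, -1.0]]
force: [-0.1, -0.5, -0.0]
grip_width: -0.0001
time: 5.95
eef_pos: [0.5538, -0.2598, 0.0273]
orientation: [[-0.078, 0.997, -0.0], [0.997, 0.078, -0.001], [-0.001, -0.0, -1.0]]
force: [-0.9, -2.8, -0.5]
grip_width: -0.0001
t 5.95 base mm [-49.1  59.3] z 0.0273 yaw err -0.001 F [-0.9 -2.8 -0.5] w -0.0001
```

```bash
python3 -m pendant '[0.01,0,0,0,0,0, 0,0,0,0,0,0]'; python3 -m pendant '[0.01,0,0,0,0,0, 0,0,0,0,0,0]'; python3 -c "
from h import *
tcp(); snap('wrist','w3.png')"
```

```text
time: 6.15
eef_pos: [0.5537, -0.2597, 0.0275]
orientation: [[-0.077, 0.997, 0.001], [0.997, 0.077, -0.004], [-0.004, 0.001, -1.0]]
force: [-0.7, -5.7, -1.8]
grip_width: 0.0001
time: 6.35
eef_pos: [0.5537, -0.2596, 0.0278]
orientation: [[-0.076, 0.997, 0.002], [0.997, 0.076, -0.006], [-0.006, 0.001, -1.0]]
force: [-0.4, -9.1, -1.1]
grip_width: 0.0001
t 6.35 base mm [-48.9  59.4] z 0.0278 yaw err -0.0029 F [-0.4 -9.1 -1.1] w 0.0001
```

View pics/w3.png

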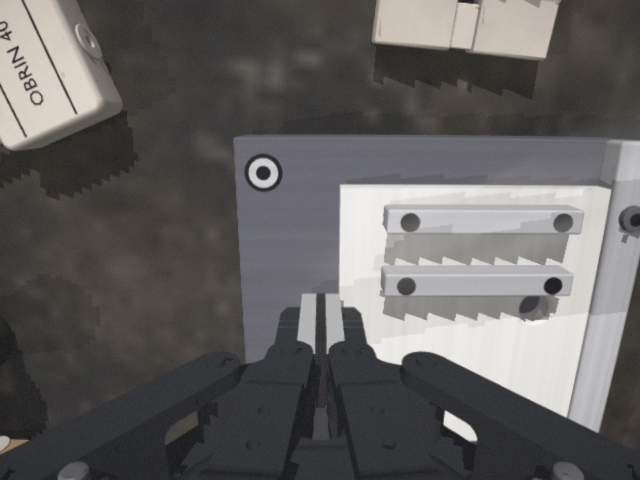

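```bash
python3 -m pendant '[-0.05,0,0,0,0,0, -0.1,0,0,0,0,0, 0,0,-0.2,0,0,0, 0,0,-0.25,0,0,0, 0.15,-0.2,0,0,0,0, 0.15,-0.18,0,0,0,0, 0.02,0,0,0,0,0, 0,0,0.2,0,0,0, 0,0,0,0,0,0, 0,0,0,0,0,0]' 165; python3 -c "
from h import *
tcp()"
```

```text
time: 7.4
eef_pos: [0.4749, -0.2265, 0.0771]
orientation: [[-0.078, 0.997, -0.002], [0.997, 0.078, 0.002], [0.002, -0.002, -1.0]]
force: [0.2, 0.5, 0.4]
grip_width: 0.0302
t 7.4 base mm [ -9.7 135.3] z 0.0771 yaw err -0.0004 F [0.2 0.5 0.4] w 0.0302
```

```bash
python3 -m pendant '[0.025,-0.025,0,0,0,0, 0,0,0.15,0,0,0, 0,0,0.1,0,0,0, 0,0,0.005,0,0,0, 0,0,0,0,0,0, 0,0.025,0,0,0,0, 0,0.025,0,0,0,0,0,0,0,0,0,0]'; python3 -c "
from h import *
tcp(); snap('wrist','w4.png')
snap('side','s4.png');a=cv2.imread('pics/w4.png');b=cv2.imread('pics/s4.png')[195:370,330:460]
b=cv2.resize(b,None,fx=2.7,fy=2.7,interpolation=2)[:480];b=cv2.copyMakeBorder(b,0,480-len(b),0,0,0);c=np.hstack([a,b]);cv2.imwrite('pics/c4.png',cv2.resize(c,(800,int(480*800/c.shape[1]))))"
```

```text
time: 8.2
eef_pos: [0.4818, -0.2218, 0.0272]
orientation: [[-0.079, 0.997, 0.003], [0.997, 0.079, -0.001], [-0.001, 0.003, -1.0]]
force: [-0.1, 0.3, 0.7]
grip_width: 0.0302
t 8.2 base mm [ -5.5 128.1] z 0.0272 yaw err 0.0006 F [-0.1  0.3  0.7] w 0.0302
```

View pics/c4.png

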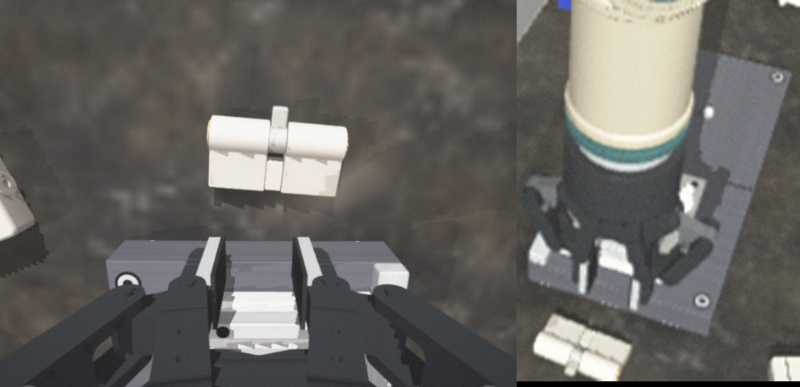

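```bash
python3 -m pendant '[0,0.03,0.005,0,0,0, 0,0.04,0,0,0,0, 0,0.05,0,0,0,0, 0,0.05,0,0,0,0, 0,0.05,0,0,0,0, 0,0.05,0,0,0,0,0,0,0,0,0,0]'; python3 -c "
from h import *
tcp()"; python3 -m pendant '[0,0.04,0,0,0,0, 0,0.05,0,0,0,0, 0,0.05,0,0,0,0, 0,0.05,0,0,0,0, 0,0,0,0,0,0]'; python3 -c "
from h import *
tcp(); snap('top','t5.png'); snap('wrist','w5.png');a=cv2.imread('pics/w5.png');b=cv2.imread('pics/t5.png')[155:310,315:410]
b=cv2.resize(b,None,fx=3,fy=3,interpolation=2);b=cv2.copyMakeBorder(b,0,480-len(b),0,0,0);c=np.hstack([a,b]);cv2.imwrite('pics/c5.png',cv2.resize(c,(800,int(480*800/c.shape[1]))))"
```

```text
time: 9.0
eef_pos: [0.5366, -0.217, 0.0253]
orientation: [[-0.08, 0.997, 0.003], [0.997, 0.08, -0.001], [-0.001, 0.003, -1.0]]
force: [-0.1, 0.2, -0.3]
grip_width: 0.0306
t 9.0 base mm [-5.1 73.1] z 0.0253 yaw err 0.0014 F [-0.1  0.2 -0.3] w 0.0306
time: 9.5
eef_pos: [0.5743, -0.2141, 0.0254]
orientation: [[-0.08, 0.997, 0.003], [0.997, 0.08, -0.0], [-0.001, 0.003, -1.0]]
force: [0.8, -0.3, 0.2]
grip_width: 0.0302
t 9.5 base mm [-5.1 35.2] z 0.0254 yaw err 0.0011 F [ 0.8 -0.3  0.2] w 0.0302
```

View pics/c5.png

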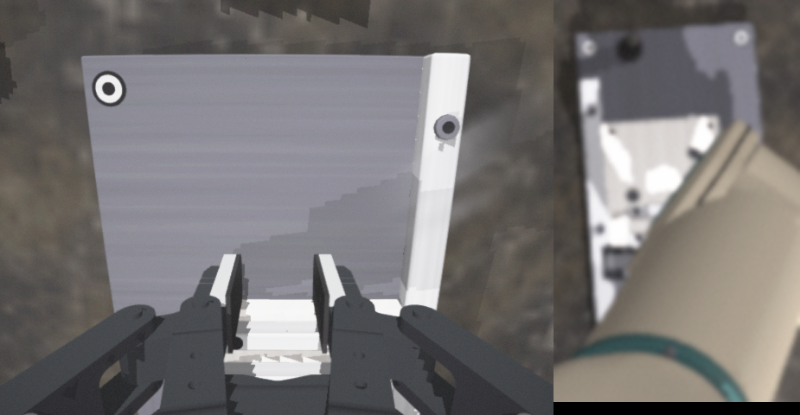

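```bash
python3 - <<'E'
from h import *
g=cv2.cvtColor(cv2.imread('pics/w5.png'),6).astype(int)
z=np.load('base.npz')
for c in(300,324,345,440,455):
    col=g[315:365,c]; r=315+np.argmax(np.diff(col)); print(c,r,((ray('w5.png',[[c,r+.5]],.033)[0,:2]-z['t'])@z['R']*1000).round(1))
E
```

```text
300 345 [-12.9  27.9]
324 345 [-4.3 27.9]
345 346 [ 3.2 27.5]
440 345 [37.3 27.8]
455 345 [42.7 27.8]
```

```bash
python3 -m pendant '[0,0.03,0,0,0,0, 0,0.03,0,0,0,0, 0,0.03,0,0,0,0, 0,0.02,0,0,0,0, 0,0,0,0,0,0]'; python3 -m pendant '[0,0.01,0,0,0,0, 0,0.01,0,0,0,0, 0,0.01,0,0,0,0, 0,0.005,0,0,0,0,0,0,0,0,0,0]'; cat > e.py <<'E'
from h import *
import sys
tcp(); f=sys.argv[1]; snap('wrist',f); g=cv2.cvtColor(cv2.imread('pics/'+f),6).astype(int); z=np.load('base.npz')
for c in(290,324,345,440,455):
    d=np.diff(g[315:400,c]); r=315+np.argmax(d); print(c,r,d.max(),[((ray(f,[[c,r+.5]],h)[0,:2]-z['t'])@z['R']*1000).round(1) for h in(.033,.025)])
E
python3 e.py w6.png
```

```text
time: 10.1
eef_pos: [0.5945, -0.2127, 0.0253]
orientation: [[-0.079, 0.997, 0.001], [0.997, 0.079, -0.0], [-0.0, 0.001, -1.0]]
force: [0.6, 0.3, -0.9]
grip_width: 0.0302
time: 10.6
eef_pos: [0.6014, -0.2121, 0.0255]
orientation: [[-0.078, 0.997, 0.001], [0.997, 0.078, -0.0], [-0.0, 0.001, -1.0]]
force: [-0.9, -0.6, 0.9]
grip_width: 0.0301
t 10.6 base mm [-5.3  8.1] z 0.0255 yaw err -0.0002 F [-0.9 -0.6  0.9] w 0.0301
290 341 72 [array([-16.6,   1.3]), array([-17.3,  -3.2])]
324 339 77 [array([-4.5,  2.1]), array([-4.4, -2.3])]
345 339 78 [array([3. , 2.1]), array([ 3.5, -2.3])]
440 338 70 [array([36.9,  2.4]), array([39.4, -2.1])]
455 341 45 [array([42.4,  1.1]), array([45.3, -3.4])]
```

```bash
python3 -m pendant '[0,0.005,0,0,0,0, 0,0.005,0,0,0,0, 0,0.005,0,0,0,0, 0,0.005,0,0,0,0,0,0,0,0,0,0]'; python3 e.py w7.png
```

```text
time: 11.15
eef_pos: [0.6047, -0.2119, 0.0253]
orientation: [[-0.078, 0.997, 0.0], [0.997, 0.078, 0.0], [-0.0, 0.0, -1.0]]
force: [-0.5, 0.6, 0.4]
grip_width: 0.0302
t 11.15 base mm [-5.4  4.8] z 0.0253 yaw err -0.0004 F [-0.5  0.6  0.4] w 0.0302
290 334 62 [array([-16.7,   0.9]), array([-17.3,  -3.4])]
324 332 75 [array([-4.7,  1.7]), array([-4.6, -2.6])]
345 331 82 [array([2.8, 2.1]), array([ 3.3, -2.2])]
440 330 64 [array([36.5,  2.3]), array([38.9, -1.9])]
455 332 63 [array([41.9,  1.5]), array([44.7, -2.8])]
```

The TCP advanced 3.3 mm and the plate edge stayed at base y ≈ -2.3 mm, so it has dropped. I'll back off and check.

```bash
python3 -m pendant '[0,-0.05,0,0,0,0, 0,-0.1,0,0,0,0, 0,0,-0.2,0,0,0, 0,0,-0.25,0,0,0, 0,0,-0.25,0,0,0, 0,0,-0.25,0,0,0, 0,0,-0.25,0,0,0, 0,-0.2,-0.1,0,0,0, 0,-0.2,0,0,0,0, 0,0,0,0,0,0, 0,0,0,0,0,0]'; python3 -c "
from h import *
tcp(); snap('wrist','w8.png'); snap('side','s8.png'); snap('top','t8.png')
a=cv2.resize(cv2.imread('pics/w8.png')[60:380,200:500],None,fx=1.5,fy=1.5);b=cv2.imread('pics/s8.png')[190:350,330:450]
b=cv2.resize(b,None,fx=2.8,fy=2.8,interpolation=2)
H=480;p=lambda i:cv2.copyMakeBorder(i[:H],0,H-len(i[:H]),0,0,0);c=np.hstack([p(a),p(b)]);print(c.shape);cv2.imwrite('pics/c8.png',c)"
```

```text
time: 12.3
eef_pos: [0.4935, -0.2207, 0.2856]
orientation: [[-0.076, 0.997, 0.0], [0.997, 0.076, 0.001], [0.001, 0.0, -1.0]]
force: [0.9, -0.6, 0.5]
grip_width: 0.0298
t 12.3 base mm [ -5.4 116.4] z 0.2856 yaw err -0.0022 F [ 0.9 -0.6  0.5] w 0.0298
(480, 786, 3)
```

View pics/c8.png

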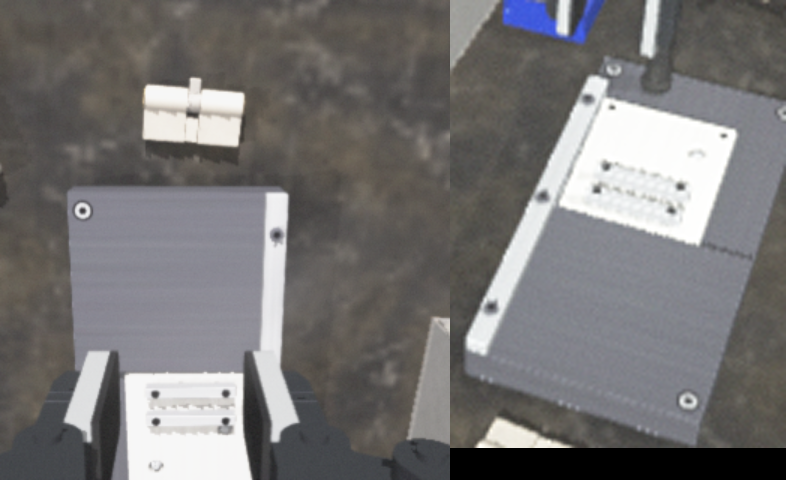

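```bash
python3 -c "
from h import *
p=(np.array([[608,98],[737,127],[700,245],[557,205]])-[450,0])/2.8+[330,190]
z=np.load('base.npz')
for h in(.025,.033): print(((ray('s8.png',p,h)[:,:2]-z['t'])@z['R']*1000).round(1).tolist(), ((ray('s8.png',p,h)[:,:2]-z['t'])@z['R']*1000).mean(0))
r.sign_off()"
```

```text
[[44.2, -103.7], [-43.0, -107.5], [-45.8, -1.0], [46.2, -0.9]] [  0.38326496 -53.30199795]
[[42.3, -95.8], [-43.9, -99.6], [-46.6, 5.7], [44.3, 5.8]] [ -0.96875078 -45.95797717]
the job is handed in; nothing more can be done
```

The plate is seated over both pins as far as I can measure, and the job is handed in at about 12.5 s on the robot's clock. I pushed the plate sideways against the fence with the closed fingertips, which met about 9 N of contact force. I then slid it along the fence with two slightly opened fingertips until it dropped, and backed the arm clear.

**Drop:** when I advanced the fingers another 3.3 mm, the plate's edge stayed at base y ≈ -2.3 mm (nominal -2 mm) with no resistance. That only happens if the plate has gone down below the fingertips.

**Final pictures:** the side view puts the plate's centre at base (0.4, -53.3) mm against a nominal (0, -52) mm, within the roughly 2 mm calibration. The plate looks flush with the land, pin_b shows in its hole, and the collet is still upright.

**Less certain:**
- **Corner pixels:** I picked the corners by hand, and single ones scatter by 2 to 5 mm. The drop and the pin in its hole are stronger evidence than the corner positions.
- **Hole_a:** I did not see it directly over its pin.
- **Bystanders:** I did not measure their positions again, but the tool never felt a contact near them.

I viewed 10 pictures.

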